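# Put the bit case away in the latched drawer

### The job

The tray of the blue drawer case was left on its first catch, a little proud: press the orange release so that it pops right out, lay the red bit case flat in it, then push the tray by its front past the first catch and fully home until it clicks and stays shut by itself. Work gently: feel for the end of the travel instead of ramming it, do not drop the bit case in from a height, and leave the tape roll, glue bottle and wood offcut where they are.

Things in the scene. Friction and masses are not known exactly. Their poses are not given: they have to be found in the camera images.
- cabinet: Blue drawer case fixed to the bench, 200 (x) x 200 (y) x 92 (z) mm. Origin: centre of its underside, on the bench. Its own -x faces the robot and is the open front, x = -100 mm; the tray comes out along its -x.
- tray (a joint): Travel of the sprung tray out of the case, m. It starts on a first catch at 0.030; freed, it springs to 0.085 (spring 3 to 2 N). Pushed in it clicks over the first catch, then the home catch, each taking 6 to 9 N. The home catch lies anywhere from 0 to 0.012, differing each time and not to be seen; a hard stop lies 1.5 mm past it. Short of it, the tray comes back to 0.030.
- tray_front (a point): Centre of the outer face of the tray's white front panel with an orange stripe. Axes as the drawer case's: -x points out of the case. The panel is 10 mm thick, 186 mm wide and spans heights 12 to 78 mm above the bench. Its outer face stands 11 mm in front of the case's front when the tray joint reads 0. More than 18 N on the tray spoils the work.
- tray_floor (a point): Point on the grey tray's floor, 30 mm above the bench, mid-width, 55 mm behind the front panel's outer face. Axes as the case's. Inside, the tray is 142 mm wide (y) and runs from 45 mm before (-x) to 101 mm behind this point; walls end 64 mm above the bench. Popped out, it is uncovered to 41 mm behind this point; the opening is 80 mm above the bench.
- release (a joint): Travel of the release downward, m: 0 up, 0.009 hard down. Its spring gives 2 N at 0 and 4.3 N at 0.009; pressed about 6 mm or more it frees the tray. It springs up when let go. Pressing it with more than 18 N spoils the work.
- release_top (a point): Centre of the top face of the orange square release, 36 x 36 mm, on the blue case's top near the front left (case's +y) corner; the face stands 106 mm above the bench when up. z points up.
- bit_case: Loose red bit case with black seam and white label, 58 (x) x 36 (y) x 28 (z) mm, about 120 g. Origin: centre of its underside. It lies flat on the bench left or right of the drawer case.
- tape_roll: Loose roll of yellow tape lying flat, 72 mm across, 24 mm high, bystander. Origin: centre of its underside.
- glue: Loose yellow glue bottle with red cap, standing, 56 mm across, 150 mm high, bystander. Origin: centre of its underside.
- offcut: Loose pale wood offcut, 130 (x) x 45 (y) x 22 (z) mm, bystander. Origin: centre of its underside.
Things that resemble listed ones, but are neither listed nor needed, are in the scene too. There is more than one size of the bit_case; the one meant has the size given above.

How it is judged:
On the way, in this order (a step that is already met when the one before it is completed fails the run):
1. the tray has popped out (value of joint tray above 0.075 m), for 0.2 s.
2. the bit case lies flat in the open tray, let go (x of bit_case in the frame of tray_floor between -0.05 and 0.09 m and y of bit_case in the frame of tray_floor between -0.065 and 0.065 m and z of bit_case in the frame of tray_floor between -0.004 and 0.006 m and angle between bit_case's own z axis and vertical below 0.15 rad and value of joint tray above 0.06 m and contact force between the fingers and bit_case below 0.1 N), for 0.2 s.
At the end, for the whole second after the job is handed in: The tray is held by its home catch (joint below 18 mm; the first catch would leave it at 30 mm) with nothing pushing it, the release is back up (within 3 mm), and the bit case lies flat (within 0.15 rad) on the tray's floor inside the tray, at rest (x of bit_case in the frame of tray_floor between -0.05 and 0.09 m and y of bit_case in the frame of tray_floor between -0.065 and 0.065 m and z of bit_case in the frame of tray_floor between -0.004 and 0.006 m and angle between bit_case's own z axis and vertical below 0.15 rad and value of joint tray below 0.018 m and value of joint release below 0.003 m and velocity of joint tray below 0.01 m/s and linear speed of bit_case below 0.02 m/s and contact force between the fingers and tray below 0.1 N); the robot touches nothing.
It fails at once if the drawer case, its tray or its release is pressed, pushed or struck with more than 18 N (contact force between any of the fingers, the arm and cabinet above 18 N).
It fails at once if the bit case is let go more than about 50 mm above the tray's floor (height (world z) of bit_case above 0.085 m and contact force between the fingers and bit_case below 0.05 N).
It fails at once if a bystander is moved more than 20 mm (distance of any of tape_roll, glue, offcut from where it was at the start of the episode above 0.02 m).
It also fails if it takes over 72 s, if anything falls off the work surface, if the arm or the gripper's body presses on something with over 40 N, if the wrist force passes 120 N, or if a joint passes its speed limit or range.

### The arm

A 7-joint arm with a two-finger parallel gripper is mounted at the origin on the work surface. World frame = base frame: x ahead of the robot, y to its left, z up, the work surface at z = 0. Lengths are in m, angles in rad, forces in N, time in s.
With the tool pointing down it reaches from about 0.425 to 1.025 m from the base axis. Payload 9.4 kg.
Tool frame: the origin (TCP) lies on the centre line of the jaws, within the pads' length; the fingertips stand 14 mm ahead of it and the grasp point (between the pads) lies 5 mm behind it; z points along the fingers, y is the line along which they close (so a half turn about z gives the same grasp; the last joint's range is limited). The gripper opens to 85 mm and grips with 20 to 120 N. Pads are 22 mm wide; open, the fingers measure 114 mm over their backs; the gripper's body (76 mm by 85 mm) begins 54 mm behind the grasp point. The pads swing forward as they close: fully open they stand 13 mm farther back than shut.
Start: joints at [-1.318, 0.599, -0.003, 1.599, 0.002, 0.943, -0.08], TCP at [0.235, 0.686, 0.245] pointing down, gripper open.
Joint ranges: [-2.57, 2.57], [-0.35, 1.97], [-1.29, 1.29], [0.11, 2.56], [-1.05, 4.19], [0.11, 1.86], [-2.63, 2.63]. Speed limits (rad/s): [2.22, 2.22, 3.01, 3.01, 3.14, 3.14, 3.14].

### API

Orientations are given as a unit quaternion [x, y, z, w].
In Python, from workcell import r, capture, get_calibration gives the robot as it stands. The module is installed in compiled form; this text tells all that it offers.
- The arm moves only by the tool move_arm, never from a script. Its argument "plan" is a list of rows, each a list of 5 numbers: the opening, from -1 (shut) to 1 (fully open), then the shift along the tool's x, y, z in m, then the turn about the tool's z in rad. A call has 1 to 12 rows; each row shifts and turns the commanded pose from where the row before left it, along the tool's axes as they then stand; what a row does not reach is not made up. A row lasts 1/8 s, in which the tool goes at most 62.5 mm and 10.7 degrees, less where a joint would pass 70% of its speed; a pose out of reach is approached as far as the arm can. A call with a gripper value outside its range is refused whole. The fingers move at their own pace and stop on an object; "newtons" is the grip in N (left out, the last holds). Time passes only in rows, so rows that do not move let the fingers close. It gives the time, the measured TCP pose, the force, the opening and the grip force at its end, in the units of the state.
- r.get_obs(): the state, without advancing time (a new reading comes with each control period).
- capture(name): name is "side" or "top" or "wrist"; returns (picture, depth): 384x512x3 uint8, blue, green, red; 384x512 float32, m along the optical axis (not along the pixel's ray), 0 where there is no reading.
- get_calibration(name): a dict with "fovy" (degrees; the focal length in pixels is half the picture's height over the tangent of half this angle, whatever the lens; pixels are square), "cx", "cy" (the principal point, pixels), "xyz" and "rotation" of the camera in the world; the wrist camera has in their place "mount" (4x4, takes a point from camera to tool coordinates, whose origin is the TCP and whose axes are the flange's). Camera axes: x right, y down, z forward; pixel columns grow to the right and rows downward; lengths in m; the calibration is good to about 2 mm. A picture is of the moment at which its call begins: read the wrist's pose just before it. get_calibration takes no time and is no camera call.
- r.finish_job(): hands the job in; it is judged then, once.
The state is a dict: "time_s": time; "joints": joint angles; "qvel": joint speeds; "joint_efforts": joint torques, N m; "position": TCP position; "ee_rot": TCP orientation; "ft_force": force on the tool from outside, world axes, zero at the start; "ft_torque": the same for the moment, N m; "width": finger opening in m; "grip_force": force on a finger pad.
Only numpy, scipy, OpenCV 4.12 (cv2) and the standard library are available. Lean on these libraries where they do the work, as an engineer would, in place of code of your own. Each camera call takes 0.05 s, during which the arm holds its last target. There are 200 camera calls.

## Working session

There is one attempt and no reset: what is moved stays moved. The work goes in short steps, Python scripts to look and compute and a tool call to move; the robot and the scene stay as the last step left them, time stands still between calls to the robot, and variables do not carry over. Pictures are saved under pics/ and viewed, at most 10 in all, crops included, and the job is handed in when it is done.

Besides the shell and the picture viewer there is one more tool, called after "Emit:" as a command line: name --pt "numbers of a row" for each row, then --argument value for the rest. move_arm: Moves the arm, as the interface text tells. Its arguments: {"type":"object","properties":{"plan":{"type":"array"},"newtons":{"type":"number"}},"required":["plan"]}

```bash
mkdir -p pics; cat > h.py <<'E'
import numpy as np, cv2
from scipy.spatial.transform import Rotation as R
from workcell import r, capture, get_calibration
def cam(name):
    c=get_calibration(name); o=r.get_obs(); im,d=capture(name)
    f=im.shape[0]/2/np.tan(np.radians(c["fovy"])/2)
    if "mount" in c:
        T=np.eye(4); T[:3,:3]=R.from_quat(o["ee_rot"]).as_matrix(); T[:3,3]=o["position"]
        T=T@np.array(c["mount"])
    else:
        T=np.eye(4); q=np.array(c["rotation"]); T[:3,:3]=q if q.shape==(3,3) else R.from_quat(q).as_matrix(); T[:3,3]=c["xyz"]
    return im,d,(f,c["cx"],c["cy"],T)
def ray(k,u,v,z):
    f,cx,cy,T=k; d=T[:3,:3]@np.array([(u-cx)/f,(v-cy)/f,1]); o=T[:3,3]
    return o+d*(z-o[2])/d[2]
def pts(k,d):
    f,cx,cy,T=k; v,u=np.indices(d.shape)
    P=np.stack([(u-cx)/f*d,(v-cy)/f*d,d],-1); return P@T[:3,:3].T+T[:3,3]
E
python3 - <<'E'
from h import *
o=r.get_obs(); print({k:np.round(v,3) for k,v in o.items()})
ims=[]
for n in("top","side"):
    im,d,k=cam(n); np.savez(n+".npz",im=im,d=d,f=k[0],cx=k[1],cy=k[2],T=k[3]); cv2.imwrite(f"pics/{n}1.png",im); print(n,k[0],np.round(k[3],3))
E
```

```text
{'time_s': np.float64(0.0), 'joints': array([-1.318,  0.6  , -0.003,  1.6  ,  0.002,  0.943, -0.08 ]), 'qvel': array([ 0.001,  0.001, -0.002, -0.001, -0.001, -0.   , -0.   ]), 'joint_efforts': array([ 1.0000e-03, -7.7643e+01,  1.5650e+00, -2.5801e+01,  1.2000e-02,
        9.0000e-03,  0.0000e+00]), 'position': array([0.235, 0.685, 0.244]), 'ee_rot': array([ 0.164,  0.986, -0.001, -0.   ]), 'ft_force': array([ 0.111,  0.397, -0.327]), 'ft_torque': array([ 0.02 ,  0.111, -0.018]), 'grip_force': np.float64(0.0), 'width': np.float64(0.085)}
top 486.5300572392559 [[-0.027 -0.996  0.086  0.418]
 [-1.     0.028  0.011 -0.03 ]
 [-0.013 -0.085 -0.996  1.363]
 [ 0.     0.     0.     1.   ]]
side 385.573065629008 [[ 0.745 -0.468  0.475  0.047]
 [-0.667 -0.51   0.543 -0.594]
 [-0.012 -0.722 -0.692  0.821]
 [ 0.     0.     0.     1.   ]]
```

View pics/top1.png

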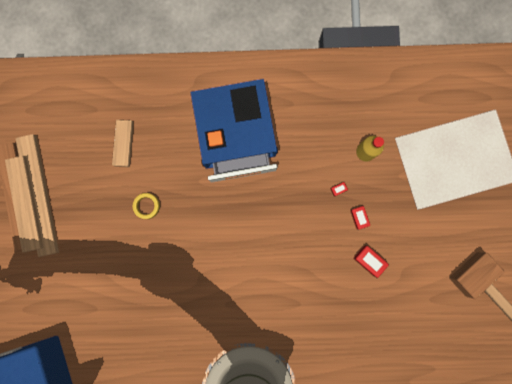

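View pics/side1.png

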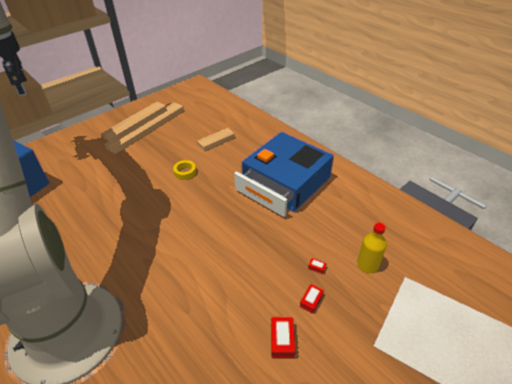

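The top view shows the case at about (235,125), the release at (215,139) and the tray front at (242,173). The bit-case candidates are three red boxes at (340,188), (361,217) and (372,262), plus the glue's red cap at (378,142). The tape (146,206), offcut (122,143) and glue (370,148) are bystanders. I'll choose the box by measured size.

```bash
python3 - <<'E'
from h import *
D=np.load("top.npz"); im,d=D["im"],D["d"]; k=(float(D["f"]),float(D["cx"]),float(D["cy"]),D["T"])
P=pts(k,d); h=cv2.cvtColor(im,cv2.COLOR_BGR2HSV); H,S,V=h[...,0],h[...,1],h[...,2]
def blobs(m,name,z,mn=60):
    c,_=cv2.findContours(m.astype(np.uint8),cv2.RETR_EXTERNAL,cv2.CHAIN_APPROX_NONE)
    for q in c:
        if cv2.contourArea(q)<mn: continue
        mm=np.zeros(m.shape,np.uint8); cv2.drawContours(mm,[q],-1,1,-1)
        zz=np.median(P[mm>0][:,2]); 
        w=np.array([ray(k,*p[0],z)[:2] for p in q],np.float32); (c0,s,a)=cv2.minAreaRect(w*1000)
        print(name,q.reshape(-1,2).mean(0).round(),"z",zz.round(3),"ctr",np.round(c0),"size",np.round(s),"ang",round(a,1))
blobs(((H<5)|(H>172))&(S>150)&(V>110),"red",.028)
blobs((H>6)&(H<14)&(S>220)&(V>180),"orange",.106)
blobs((H>105)&(H<125)&(S>150),"blue",.092,1500)
blobs((H>22)&(H<32)&(S>180),"yellow",.024)
m=(S<40)&(V>170)&(P[...,2]>.06)&(P[...,2]<.1); m[:,:180]=0; m[:,300:]=0
blobs(m,"front",.078)
E
```

```text
red [372. 261.] z 0.04 ctr [ 341. -343.] size [79. 51.] ang 47.2
red [360. 217.] z 0.03 ctr [ 461. -318.] size [57. 38.] ang 16.8
red [339. 189.] z 0.021 ctr [ 542. -264.] size [25. 41.] ang 24.9
red [378. 142.] z 0.151 ctr [ 669. -377.] size [28. 25.] ang 88.3
blue [ 36. 366.] z 0.138 ctr [117. 541.] size [185. 115.] ang 88.7
blue [234. 123.] z 0.093 ctr [718.  19.] size [207. 197.] ang 8.3
front [242. 172.] z 0.079 ctr [589.   1.] size [ 11. 184.] ang 9.0
```

```bash
cat >> h.py <<'E'
def to(x,y,z,yaw=None):
    "shift in tool axes and turn from now; yaw = world angle of tool x, deg"
    o=r.get_obs(); M=R.from_quat(o["ee_rot"]).as_matrix(); s=M.T@(np.array([x,y,z])-o["position"])
    now=np.degrees(np.arctan2(M[1,0],M[0,0])); t=0 if yaw is None else -np.radians((yaw-now+180)%360-180)
    print("pos",np.round(o["position"],4),"yaw",round(now,1),"shift",np.round(s,4),"turn",round(t,3),"F",np.round(o["ft_force"],1))
E
python3 - <<'E'
from h import *
D=np.load("top.npz"); im=D["im"]; k=(float(D["f"]),float(D["cx"]),float(D["cy"]),D["T"])
h=cv2.cvtColor(im,cv2.COLOR_BGR2HSV); print(h[139,215])
m=cv2.inRange(h,(3,190,150),(15,255,255)); m[:120]=0;m[155:]=0;m[:,:195]=0;m[:,240:]=0
q=max(cv2.findContours(m,0,1)[0],key=cv2.contourArea); (c,s,a)=cv2.minAreaRect(np.array([ray(k,*p[0],.106)[:2]*1000 for p in q],np.float32)); print(c,s,a)
to(c[0]/1e3,c[1]/1e3,.30,188.6)
x0,y0=.58,.0; to(x0,y0,.30,188.6)
cv2.imwrite("pics/crop.png",cv2.resize(im[170:290,310:410],None,fx=5,fy=5))
E
```

```text
[ 12 179 241]
(657.951904296875, 70.19100952148438) (2.6215550899505615, 0.0) -91.69571685791016
pos [0.2347 0.6855 0.2445] yaw 161.1 shift [-0.5998 -0.4452 -0.0548] turn -0.48 F [0.7 0.4 0.8]
pos [0.2347 0.6855 0.2445] yaw 161.1 shift [-0.5487 -0.5368 -0.0547] turn -0.48 F [0.7 0.4 0.8]
```

View pics/crop.png

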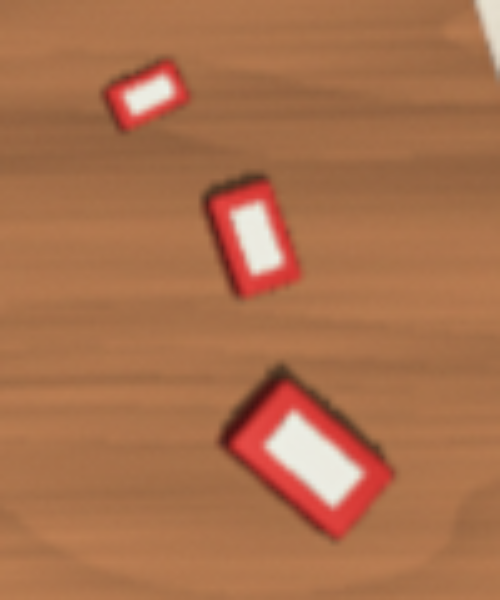

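The crop shows all three boxes with white labels. The middle one (top pixel 361,217) measures 57x38 mm with its top at 30 mm, so that's the bit case. The upper one is too small and the lower one too big. Next I'll move over the release.

Emit:
move_arm --pt "-1 -0.048 -0.0395 -0.0046 0" --pt "-1 -0.048 -0.0395 -0.0046 0" --pt "-1 -0.048 -0.0395 -0.0046 0" --pt "-1 -0.048 -0.0395 -0.0046 0" --pt "-1 -0.048 -0.0395 -0.0046 0" --pt "-1 -0.048 -0.0395 -0.0046 0" --pt "-1 -0.048 -0.0395 -0.0046 0" --pt "-1 -0.048 -0.0395 -0.0046 0" --pt "-1 -0.048 -0.0395 -0.0046 0" --pt "-1 -0.048 -0.0395 -0.0046 0" --pt "-1 -0.048 -0.0395 -0.0046 0" --pt "-1 -0.048 -0.0395 -0.0046 0"

```text
time_s: 1.6
position: [0.627, 0.0492, 0.3005]
ee_rot: [0.164, 0.986, 0.0, -0.0]
ft_force: [-0.4, 0.4, -0.5]
width: 0.0002
grip_force: 0.0
```

Emit:
move_arm --pt "-1 0 0 0 -0.16" --pt "-1 0 0 0 -0.16" --pt "-1 0 0 0 -0.16" --pt "-1 0 0 0 0"

```text
time_s: 2.1
position: [0.6261, 0.0507, 0.3002]
ee_rot: [-0.074, 0.997, 0.0, -0.0]
ft_force: [0.0, 0.5, 0.1]
width: 0.0
grip_force: 0.0
```

```bash
cat > look.py <<'E'
from h import *
import sys
im,d,k=cam("wrist"); cv2.imwrite(f"pics/{sys.argv[1]}.png",im); np.savez("wrist.npz",im=im,d=d,f=k[0],cx=k[1],cy=k[2],T=k[3])
h=cv2.cvtColor(im,cv2.COLOR_BGR2HSV); P=pts(k,d)
def rect(m,z,n):
    q=max(cv2.findContours(m.astype(np.uint8),0,1)[0],key=cv2.contourArea)
    c,s,a=cv2.minAreaRect(np.array([ray(k,*p[0],z)[:2]*1000 for p in q],np.float32)); print(n,q.reshape(-1,2).mean(0).round(),np.round(c,1),np.round(s,1),round(a,1),"z",np.median(P[m>0][:,2]).round(4))
E
cat look.py > l1.py; cat >> l1.py <<'E'
rect((h[...,0]<18)&(h[...,0]>4)&(h[...,1]>150)&(h[...,2]>150)&(P[...,2]>.098)&(P[...,2]<.115),.106,"release")
rect((h[...,0]<125)&(h[...,0]>100)&(h[...,1]>120)&(P[...,2]>.08)&(P[...,2]<.1),.092,"case")
to(.649,.07,.13,188.6)
E
python3 l1.py w1
```

```text
release [269. 222.] [675.7  71. ] [35.8 35. ] 8.5 z 0.1057
case [242. 217.] [696.9  34.1] [147.7 166.7] 7.7 z 0.0919
pos [0.6261 0.0507 0.3002] yaw -171.6 shift [-0.0256  0.0157  0.1702] turn -0.004 F [ 0.3 -0.7  0.1]
```

View pics/w1.png

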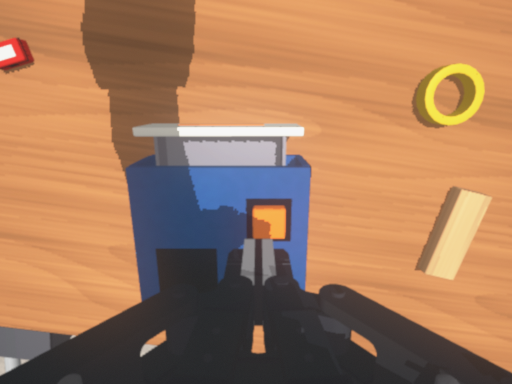

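The wrist view shows the release at (269,222), clear of the fingers. It measures 36x35 mm at height 0.106, as expected, centred at (0.676, 0.071). I'll descend over it and press softly.

Emit:
move_arm --pt "-1 -0.026 0.0065 0 0" --pt "-1 -0.026 0.006 0.05 0" --pt "-1 0 0 0.06 0" --pt "-1 0 0 0.05 0" --pt "-1 0 0 0.01 0" --pt "-1 0 0 0 0"

```text
time_s: 2.9
position: [0.6762, 0.0712, 0.131]
ee_rot: [-0.074, 0.997, -0.0, 0.0]
ft_force: [0.0, -0.8, 0.6]
width: -0.0003
grip_force: 0.0
```

Emit:
move_arm --pt "-1 0 0 0.003 0" --pt "-1 0 0 0.003 0" --pt "-1 0 0 0.003 0" --pt "-1 0 0 0 0"

```text
time_s: 3.4
position: [0.6758, 0.071, 0.1216]
ee_rot: [-0.075, 0.997, -0.0, 0.0]
ft_force: [-0.2, 0.2, 0.5]
width: 0.0002
grip_force: 0.0
```

Emit:
move_arm --pt "-1 0 0 0.0025 0" --pt "-1 0 0 0.0025 0" --pt "-1 0 0 0.0025 0" --pt "-1 0 0 0.0015 0" --pt "-1 0 0 0 0" --pt "-1 0 0 0 0"

```text
time_s: 4.15
position: [0.676, 0.0711, 0.1126]
ee_rot: [-0.075, 0.997, -0.0, 0.0]
ft_force: [0.6, -0.0, 3.1]
width: -0.0002
grip_force: 1.6
```

Emit:
move_arm --pt "-1 0 0 0.001 0" --pt "-1 0 0 0 0" --pt "-1 0 0 -0.03 0" --pt "-1 0 0 -0.06 0" --pt "-1 0 0 -0.06 0" --pt "-1 0.02 -0.05 -0.03 0" --pt "-1 0.02 -0.02 0 0" --pt "-1 0 0 0 0"

```text
time_s: 5.15
position: [0.6453, -0.0068, 0.2917]
ee_rot: [-0.073, 0.997, -0.0, -0.0]
ft_force: [-0.2, -0.0, -0.2]
width: 0.0002
grip_force: 0.0
```

```bash
cat look.py > l2.py; cat >> l2.py <<'E'
m=(h[...,1]<60)&(h[...,2]>150)&(P[...,2]>.070)&(P[...,2]<.088); m[200:]=0
rect(m,.078,"front")
rect((h[...,0]<18)&(h[...,0]>4)&(h[...,1]>150)&(h[...,2]>150)&(P[...,2]>.098)&(P[...,2]<.115),.106,"release")
to(.461,-.318,.2,196.8)
E
python3 l2.py w2
```

```text
front [275.  67.] [537.   -5.6] [ 10.2 184.6] 8.4 z 0.0776
release [326. 216.] [675.9  69.9] [35.5 36.4] 8.4 z 0.1057
pos [ 0.646  -0.0048  0.2914] yaw -171.5 shift [ 0.2293 -0.2823  0.0915] turn -0.144 F [-0.1  0.8 -0.1]
```

View pics/w2.png

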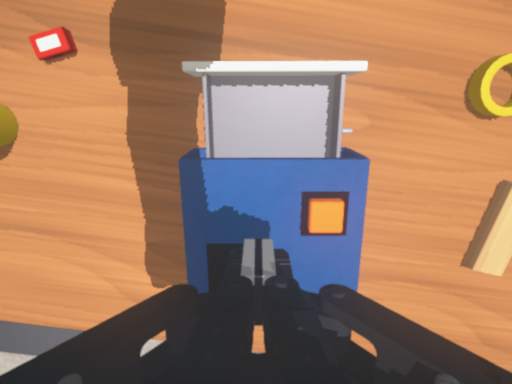

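The tray has popped out: its front is at (275,67), flat grey floor visible, panel centre at (0.537, -0.006). The release is back up at (326,216). The bit case shows at (50,43), so I'll go to it now.

Emit:
move_arm --pt "0.4 0.0284 -0.0485 0.0 0" --pt "0.4 0.0284 -0.0485 0.015 0" --pt "0.4 0.0284 -0.0485 0.015 0" --pt "0.4 0.0284 -0.0485 0.02 0" --pt "0.4 0.0284 -0.0485 0.02 0" --pt "0.4 0.0284 -0.0485 0.02 0" --pt "0.4 0 0 0 -0.144" --pt "0.4 0 0 0 0"

```text
time_s: 6.2
position: [0.5223, -0.3166, 0.2005]
ee_rot: [-0.146, 0.989, 0.001, -0.0]
ft_force: [0.5, -0.2, 0.8]
width: 0.06
grip_force: 0.0
```

```bash
cat look.py > l3.py; cat >> l3.py <<'E'
m=((h[...,0]<5)|(h[...,0]>172))&(h[...,1]>130)&(P[...,2]>.025)&(P[...,2]<.034)
W=(P[...,0]<.51); m&=W
rect(m,.028,"bit")
to(.461,-.318,.06,196.8)
print(r.get_obs()["width"])
E
python3 l3.py w3
```

```text
bit [274. 117.] [ 461.8 -318.1] [56.1 33.8] 16.7 z 0.0278
pos [ 0.5227 -0.3161  0.2009] yaw -163.2 shift [0.0596 0.0158 0.1409] turn -0.0 F [-0.2  0.2 -0.1]
0.05968879225317005
```

View pics/w3.png

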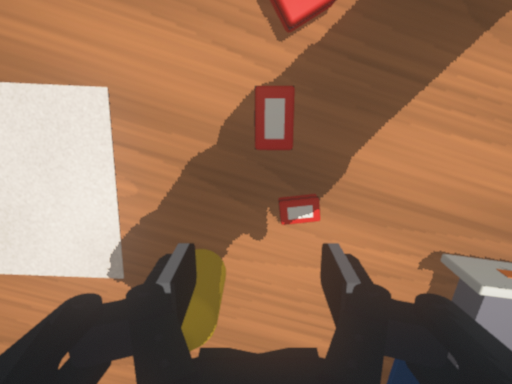

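The bit case is at (274,117), upright and aligned with the jaws. It measures 56x34 mm with its top at 0.028, centred at (0.462, -0.318).

Emit:
move_arm --pt "0.4 0.0295 0.008 0.0 0" --pt "0.4 0.0295 0.0078 0.04 0" --pt "0.4 0 0 0.055 0" --pt "0.4 0 0 0.05 0" --pt "0.4 0 0 0.025 0" --pt "0.4 0 0 0.01 0" --pt "0.4 0 0 0 0"

```text
time_s: 7.12
position: [0.4615, -0.3186, 0.0215]
ee_rot: [-0.147, 0.989, 0.0, -0.0]
ft_force: [0.0, 0.4, 0.1]
width: 0.0596
grip_force: 0.0
```

Emit:
move_arm --pt "-0.4 0 0 0 0" --pt "-0.4 0 0 0 0" --pt "-0.4 0 0 0 0" --pt "-0.4 0 0 0 0" --pt "-0.4 0 0 0 0" --newtons 30

```text
time_s: 7.75
position: [0.4615, -0.3196, 0.0229]
ee_rot: [-0.146, 0.989, -0.001, 0.001]
ft_force: [0.5, 1.2, 6.7]
width: 0.0349
grip_force: 31.2
```

Emit:
move_arm --pt "-0.4 0 0 -0.02 0" --pt "-0.4 0 0 -0.05 0" --pt "-0.4 0 0 -0.06 0" --pt "-0.4 0 0 -0.01 0.145" --pt "-0.4 0 0 0 0"

```text
time_s: 8.38
position: [0.4611, -0.3197, 0.1632]
ee_rot: [-0.075, 0.997, -0.001, 0.001]
ft_force: [-1.0, -0.3, -1.4]
width: 0.0357
grip_force: 30.5
```

```bash
python3 -c "
from h import *
to(.5815,.001,.165,188.4); print(r.get_obs()['width'],r.get_obs()['grip_force'])"
```

```text
pos [ 0.4611 -0.3197  0.1632] yaw -171.4 shift [-0.1668  0.2992 -0.0021] turn 0.003 F [-1.  -0.3 -1.4]
0.035669539223306714 30.498374104499817
```

Emit:
move_arm --pt "-0.4 -0.0278 0.05 0 0" --pt "-0.4 -0.0278 0.05 0 0" --pt "-0.4 -0.0278 0.05 0 0" --pt "-0.4 -0.0278 0.05 0 0" --pt "-0.4 -0.0278 0.05 0 0" --pt "-0.4 -0.0278 0.049 0 0" --pt "-0.4 0 0 0 0" --pt "-0.4 0 0 0 0"

```text
time_s: 9.38
position: [0.5804, 0.0009, 0.1604]
ee_rot: [-0.076, 0.997, -0.0, -0.001]
ft_force: [0.2, 0.1, -0.9]
width: 0.0354
grip_force: 30.6
```

```bash
python3 -c "
from h import *
to(.5815,.001,.053,188.4)
im,d,k=cam('wrist'); im2,_,_=cam('top'); cv2.imwrite('pics/w4.png',np.hstack([im[:,:],cv2.resize(im2[60:220,170:300],(312,384))])[:, :800])"
```

```text
pos [0.5804 0.0009 0.1604] yaw -171.3 shift [-1.300e-03 -1.000e-04  1.074e-01] turn 0.005 F [ 0.2  0.1 -0.9]
```

View pics/w4.png

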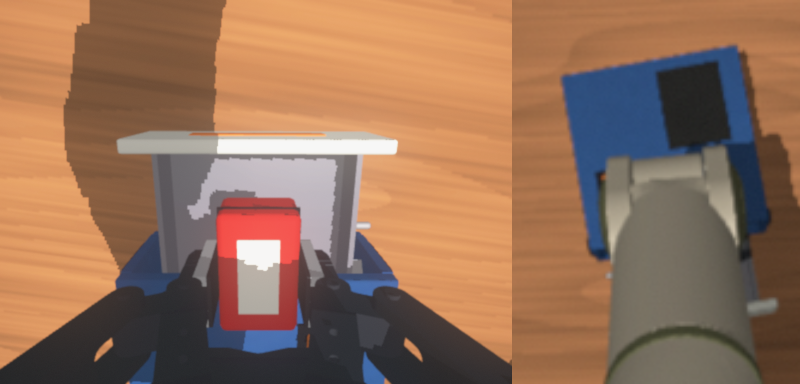

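The bit case is held square and centred over the open tray, with red at (258,265) and the tray's front panel at (258,142). I'll lower it in and feel for the floor.

Emit:
move_arm --pt "-0.4 -0.001 0 0.04 0" --pt "-0.4 0 0 0.035 0" --pt "-0.4 0 0 0.02 0" --pt "-0.4 0 0 0.007 0" --pt "-0.4 0 0 0 0" --pt "-0.4 0 0 0 0"

```text
time_s: 10.22
position: [0.5827, 0.0009, 0.0604]
ee_rot: [-0.074, 0.997, -0.0, 0.001]
ft_force: [0.2, 0.5, -0.7]
width: 0.0351
grip_force: 30.5
```

Emit:
move_arm --pt "-0.4 0 0 0.002 0" --pt "-0.4 0 0 0.001 0" --pt "-0.4 0 0 0 0"

```text
time_s: 10.6
position: [0.5823, 0.0014, 0.0566]
ee_rot: [-0.075, 0.997, -0.0, 0.0]
ft_force: [-0.6, -0.1, -1.0]
width: 0.0354
grip_force: 30.5
```

Emit:
move_arm --pt "-0.4 0 0 0.0015 0" --pt "-0.4 0 0 0.0015 0" --pt "-0.4 0 0 0 0"

```text
time_s: 10.98
position: [0.5822, 0.0013, 0.0533]
ee_rot: [-0.075, 0.997, -0.0, -0.0]
ft_force: [-0.3, 0.2, -1.4]
width: 0.0349
grip_force: 30.5
```

Emit:
move_arm --pt "-0.4 0 0 0.001 0" --pt "-0.4 0 0 0.001 0" --pt "-0.4 0 0 0 0"

```text
time_s: 11.35
position: [0.583, 0.0014, 0.0528]
ee_rot: [-0.075, 0.997, 0.0, 0.001]
ft_force: [-1.8, -0.3, 12.7]
width: 0.0355
grip_force: 32.3
```

Emit:
move_arm --pt "-0.4 0 0 -0.001 0" --pt "0.3 0 0 0 0" --pt "0.3 0 0 0 0" --pt "0.3 0 0 0 0" --pt "0.3 0 0 -0.02 0" --pt "0.3 0 0 -0.05 0" --pt "0.3 0 0 -0.06 0" --pt "-1 0 0 -0.04 0" --pt "-1 0 0 0 0"

```text
time_s: 12.48
position: [0.5838, 0.0013, 0.2258]
ee_rot: [-0.074, 0.997, 0.0, 0.003]
ft_force: [0.5, -0.3, -0.8]
width: 0.02
grip_force: 0.0
```

```bash
cat look.py > l4.py; cat >> l4.py <<'E'
m=((h[...,0]<5)|(h[...,0]>172))&(h[...,1]>130)&(P[...,2]>.05)&(P[...,2]<.068)
rect(m,.058,"bit")
m=(h[...,1]<60)&(h[...,2]>140)&(P[...,2]>.070)&(P[...,2]<.088)
rect(m,.078,"front")
to(.50,-.011,.17,188.4)
E
python3 l4.py w5
```

```text
bit [258. 178.] [581.9   1.6] [56.9 34.5] 9.4 z 0.0577
front [257. 131.] [536.1  -5.7] [ 10.  184.4] 8.5 z 0.0777
pos [0.5827 0.0013 0.2238] yaw -171.5 shift [0.0838 0.0001 0.0536] turn 0.003 F [-0.4 -0.3  0.2]
```

View pics/w5.png

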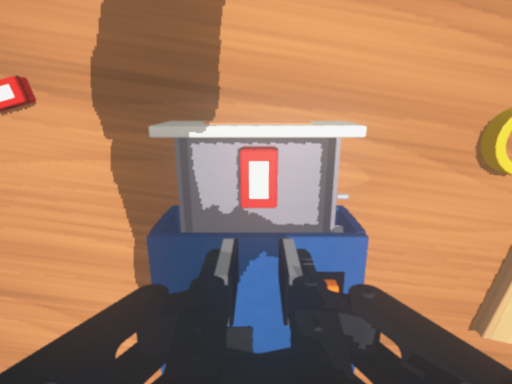

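The bit case lies flat in the tray at (258,178), with its top at 0.058, and has been let go. Next I'll go in front of the panel with the fingers shut.

Emit:
move_arm --pt "-1 0.048 0 0 0.003" --pt "-1 0.047 0 0 0" --pt "-1 0 0 0.06 0" --pt "-1 0 0 0.06 0" --pt "-1 0 0 0.045 0" --pt "-1 0 0 0.003 0" --pt "-1 0 0 0 0"

```text
time_s: 13.4
position: [0.488, -0.0128, 0.0547]
ee_rot: [-0.073, 0.997, -0.0, -0.001]
ft_force: [0.6, 0.0, 0.1]
width: 0.0001
grip_force: 0.0
```

Emit:
move_arm --pt "-1 -0.012 0 0 0" --pt "-1 -0.006 0 0 0" --pt "-1 -0.004 0 0 0" --pt "-1 -0.004 0 0 0" --pt "-1 0 0 0 0"

```text
time_s: 14.02
position: [0.5143, -0.0088, 0.0546]
ee_rot: [-0.073, 0.997, 0.0, 0.0]
ft_force: [-0.4, -0.4, -0.3]
width: -0.0
grip_force: 0.0
```

Emit:
move_arm --pt "-1 -0.003 0 0 0" --pt "-1 -0.003 0 0 0" --pt "-1 -0.003 0 0 0" --pt "-1 -0.003 0 0 0" --pt "-1 0 0 0 0"

```text
time_s: 14.65
position: [0.5259, -0.0071, 0.0544]
ee_rot: [-0.073, 0.997, -0.0, -0.0]
ft_force: [-1.5, -0.1, -0.4]
width: 0.0001
grip_force: 0.8
```

Emit:
move_arm --pt "-1 -0.004 0 0 0" --pt "-1 -0.004 0 0 0" --pt "-1 -0.004 0 0 0" --pt "-1 -0.004 0 0 0" --pt "-1 -0.004 0 0 0" --pt "-1 -0.004 0 0 0" --pt "-1 -0.004 0 0 0" --pt "-1 -0.004 0 0 0" --pt "-1 -0.004 0 0 0" --pt "-1 0 0 0 0"

```text
time_s: 15.9
position: [0.5615, -0.0018, 0.0544]
ee_rot: [-0.073, 0.997, 0.0, -0.0]
ft_force: [-4.2, 0.1, 0.4]
width: 0.0001
grip_force: 2.0
```

Emit:
move_arm --pt "-1 -0.002 0 0 0" --pt "-1 -0.002 0 0 0" --pt "-1 -0.002 0 0 0" --pt "-1 -0.002 0 0 0" --pt "-1 0 0 0 0"

```text
time_s: 16.52
position: [0.569, -0.0007, 0.0544]
ee_rot: [-0.073, 0.997, 0.0, -0.0]
ft_force: [-5.5, 0.5, 0.7]
width: -0.0
grip_force: 2.5
```

Emit:
move_arm --pt "-1 -0.002 0 0 0" --pt "-1 -0.002 0 0 0" --pt "-1 -0.002 0 0 0" --pt "-1 -0.002 0 0 0" --pt "-1 0 0 0 0"

```text
time_s: 17.15
position: [0.5775, 0.0006, 0.0544]
ee_rot: [-0.073, 0.997, 0.0, 0.0]
ft_force: [-3.5, 0.7, -1.3]
width: -0.0001
grip_force: 1.5
```

Emit:
move_arm --pt "-1 -0.002 0 0 0" --pt "-1 -0.002 0 0 0" --pt "-1 -0.002 0 0 0" --pt "-1 -0.002 0 0 0" --pt "-1 0 0 0 0"

```text
time_s: 17.77
position: [0.5837, 0.0015, 0.0545]
ee_rot: [-0.073, 0.997, -0.0, -0.001]
ft_force: [-8.0, 0.1, 3.6]
width: -0.0001
grip_force: 4.0
```

Emit:
move_arm --pt "-1 -0.001 0 0 0" --pt "-1 -0.001 0 0 0" --pt "-1 0 0 0 0"

```text
time_s: 18.15
position: [0.5865, 0.0019, 0.0545]
ee_rot: [-0.073, 0.997, 0.0, -0.001]
ft_force: [-6.0, 1.2, 1.8]
width: 0.0001
grip_force: 2.6
```

Emit:
move_arm --pt "-1 -0.001 0 0 0" --pt "-1 -0.001 0 0 0" --pt "-1 0 0 0 0"

```text
time_s: 18.52
position: [0.5888, 0.0022, 0.0545]
ee_rot: [-0.073, 0.997, 0.0, -0.0]
ft_force: [-4.9, 1.9, 1.7]
width: 0.0001
grip_force: 2.5
```

Emit:
move_arm --pt "-1 -0.001 0 0 0" --pt "-1 -0.001 0 0 0" --pt "-1 0 0 0 0"

```text
time_s: 18.9
position: [0.5911, 0.0026, 0.0545]
ee_rot: [-0.073, 0.997, 0.0, -0.0]
ft_force: [-3.9, 1.5, -0.2]
width: 0.0001
grip_force: 1.9
```

Emit:
move_arm --pt "-1 -0.001 0 0 0" --pt "-1 -0.001 0 0 0" --pt "-1 0 0 0 0"

```text
time_s: 19.27
position: [0.5934, 0.0029, 0.0545]
ee_rot: [-0.073, 0.997, 0.0, 0.0]
ft_force: [-2.9, 1.6, -0.2]
width: -0.0004
grip_force: 1.5
```

Emit:
move_arm --pt "-1 -0.001 0 0 0" --pt "-1 -0.001 0 0 0" --pt "-1 0 0 0 0"

```text
time_s: 19.65
position: [0.5948, 0.0031, 0.0545]
ee_rot: [-0.073, 0.997, 0.0, -0.0]
ft_force: [-4.3, 1.8, 1.6]
width: -0.0003
grip_force: 2.5
```

Emit:
move_arm --pt "-1 -0.001 0 0 0" --pt "-1 0 0 0 0"

```text
time_s: 19.9
position: [0.595, 0.0031, 0.0545]
ee_rot: [-0.073, 0.997, -0.0, -0.001]
ft_force: [-7.4, 1.8, 4.6]
width: -0.0003
grip_force: 3.5
```

Emit:
move_arm --pt "-1 -0.001 0 0 0" --pt "-1 0 0 0 0"

```text
time_s: 20.15
position: [0.5953, 0.0031, 0.0545]
ee_rot: [-0.073, 0.997, -0.0, -0.002]
ft_force: [-9.0, 1.7, 4.8]
width: 0.0001
grip_force: 4.6
```

Emit:
move_arm --pt "-1 -0.0007 0 0 0" --pt "-1 0 0 0 0"

```text
time_s: 20.4
position: [0.5955, 0.0031, 0.0545]
ee_rot: [-0.073, 0.997, -0.0, -0.002]
ft_force: [-11.0, 1.2, 6.4]
width: -0.0002
grip_force: 5.3
```

Emit:
move_arm --pt "-1 -0.0007 0 0 0" --pt "-1 0 0 0 0"

```text
time_s: 20.65
position: [0.5956, 0.0032, 0.0545]
ee_rot: [-0.073, 0.997, -0.0, -0.003]
ft_force: [-12.7, 0.8, 8.4]
width: 0.0001
grip_force: 6.1
```

Emit:
move_arm --pt "-1 0.003 0 0 0" --pt "-1 0.004 0 0 0" --pt "-1 0.006 0 0 0" --pt "-1 0 0 0 0"

```text
time_s: 21.15
position: [0.586, 0.0012, 0.0547]
ee_rot: [-0.073, 0.997, -0.0, 0.001]
ft_force: [0.6, -0.4, -0.0]
width: -0.0001
grip_force: 0.0
```

```bash
python3 -c "
from h import *
to(.5,-.01,.054,188.4)
im,d,k=cam('side'); cv2.imwrite('pics/s2.png',cv2.resize(im[110:240,200:360],None,fx=4,fy=4))"
```

```text
pos [0.586  0.0012 0.0547] yaw -171.7 shift [0.0867 0.0014 0.0006] turn -0.001 F [ 0.6 -0.4 -0. ]
```

View pics/s2.png

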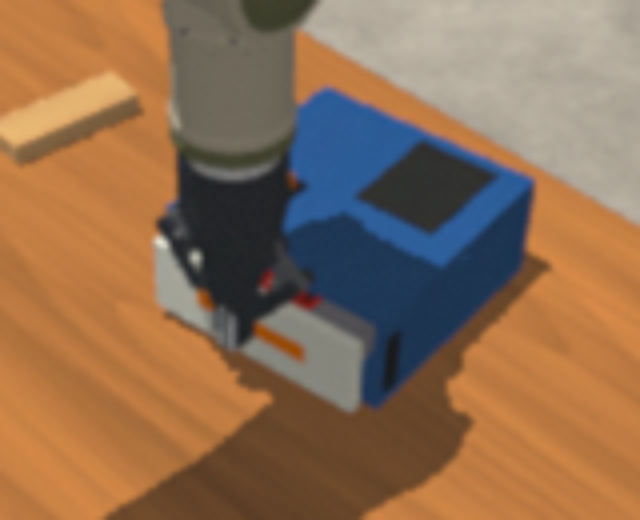

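The force reads zero with the fingers 10 mm back, and the white front at (255,335) stays close to the case, so it looks latched. I'll retreat and confirm with a measurement.

Emit:
move_arm --pt "-1 0.05 0 0 0" --pt "-1 0.02 0 0 0" --pt "-1 0 0 -0.06 0" --pt "-1 0 0 -0.06 0" --pt "-1 0 0 -0.06 0" --pt "-1 -0.05 0 0 0" --pt "-1 -0.05 0 0 0" --pt "-1 0 0 0 0" --pt "-1 0 0 0 0"

```text
time_s: 22.32
position: [0.6149, 0.0058, 0.2342]
ee_rot: [-0.073, 0.997, -0.0, -0.0]
ft_force: [-0.4, -0.1, 0.5]
width: 0.0001
grip_force: 0.0
```

```bash
cat look.py > l5.py; cat >> l5.py <<'E'
m=(h[...,1]<60)&(h[...,2]>140)&(P[...,2]>.070)&(P[...,2]<.088)
rect(m,.078,"front")
rect((h[...,0]<18)&(h[...,0]>4)&(h[...,1]>150)&(h[...,2]>150)&(P[...,2]>.09)&(P[...,2]<.115),.106,"release")
print(r.get_obs()["ft_force"])
E
python3 l5.py w6
```

```text
front [258. 177.] [607.2   4.9] [ 10.3 184. ] 8.3 z 0.0777
release [318. 265.] [674.1  69.5] [38.9 36.7] 8.3 z 0.1057
[ 0.55713096 -0.32276341 -0.40401571]
```

View pics/w6.png

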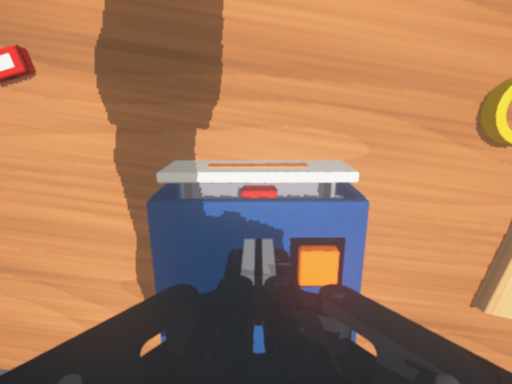

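The front at (258,177) has moved in 71 mm from where it popped out, so the tray reads about 13 mm. The first catch would leave it at 30 mm. The release is up at (318,265), and the bit case is visible inside at (258,191). I'm handing the job in.

```bash
python3 -c "
from workcell import r
print(r.finish_job())"
```

```text
the job is handed in; nothing more can be done
None
```

I handed the job in after about 22 s of robot time, with the bit case flat in the tray and the tray held shut at about 13 mm by its home catch; the release is back up and I went nowhere near the bystanders, but no verdict came back.

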